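# Gauge the centrifuge sleeves

### The job

Try each of the three plain white sleeves in the bore of the gauge: those that fit must slide right through into its catch box. The one that is too large must rest on or be held against the bore's mouth long enough to see that it does not enter, without being forced, and then be stood upright in the reject tray. Leave everything else on the bench where it is.

Things in the scene. Friction and masses are not known exactly. Their poses are not given: they have to be found in the camera images.
- sleeve_1: open white plastic sleeve (a short tube) standing upright, 40 mm tall, wall 3.5 mm, foot edge chamfered 1 to 2 mm. Two of the three sleeves are 26 mm across and pass the gauge, the other is 32 mm across and does not; the number does not tell which. Origin: centre of the underside, z along its axis, up at the start. Each can stand at any of four places, the jar at the fourth
- sleeve_2: open white plastic sleeve (a short tube) standing upright, 40 mm tall, wall 3.5 mm, foot edge chamfered 1 to 2 mm. Two of the three sleeves are 26 mm across and pass the gauge, the other is 32 mm across and does not; the number does not tell which. Origin: centre of the underside, z along its axis, up at the start. Each can stand at any of four places, the jar at the fourth
- sleeve_3: open white plastic sleeve (a short tube) standing upright, 40 mm tall, wall 3.5 mm, foot edge chamfered 1 to 2 mm. Two of the three sleeves are 26 mm across and pass the gauge, the other is 32 mm across and does not; the number does not tell which. Origin: centre of the underside, z along its axis, up at the start. Each can stand at any of four places, the jar at the fourth
- gauge: the gauge, fixed to the bench: a white housing 100 x 100 mm under a 14 mm steel plate with one round upright bore 29 mm across in its middle; the plate's top is 130 mm above the bench. Inside, a ramp leads into a clear catch box that reaches from 50 to 192 mm along the gauge's +x, 100 mm wide, roofed at 118 mm by clear sheet and steel bars. Origin: at bench level below the bore; z up
- gauge_mouth (a point): centre of the bore's mouth, in the top face of the gauge's plate, 130 mm above the bench; axes as the gauge's
- tray: reject tray, fixed: open square aluminium tray 130 x 130 mm, rim 25 mm high, wall 4 mm, floor 4 to 5 mm thick. Origin: centre of its underside at bench level; sides along x and y
- jar: small white plastic jar with a white cap, 38 mm across and 50 mm tall, standing among the sleeves; not part of the job. Origin: centre of the underside
- bucket: empty steel cup, 60 mm across, 90 mm tall; not part of the job. Origin: centre of the underside
- tip_box: white and blue box of pipette tips, 120 x 85 x 57 mm; not part of the job. Origin: centre of the underside
- pipette: white and blue pipette lying flat, about 230 mm long, 26 mm high; not part of the job. Origin: on the underside where grip and shaft meet
- timer: flat white bench timer, 60 x 75 x 28 mm; not part of the job. Origin: centre of the underside
- reagent: amber glass bottle with black cap, 64 mm across, 130 mm tall; not part of the job. Origin: centre of the underside
There are look-alikes about, which are no part of the job. Leave any brown or purple look-alike of the sleeve_2 alone.

How it is judged:
By the outcome, as a careful person would: the job done as asked, in the order asked, and still so for the second after the job is handed in, with the robot touching nothing.
It also fails if it takes over 72 s, if anything falls off the work surface, if the arm or the gripper's body presses on something with over 40 N, if the wrist force passes 120 N, or if a joint passes its speed limit or range.

### The arm

A 6-joint arm with a two-finger parallel gripper is mounted at the origin on the work surface. World frame = base frame: x ahead of the robot, y to its left, z up, the work surface at z = 0. Lengths are in m, angles in rad, forces in N, time in s.
With the tool pointing down it reaches from about 0.375 to 0.975 m from the base axis. Payload 3.8 kg.
Tool frame: the origin (TCP) lies midway between the tips of the shut fingers; the grasp point (between the pads) lies 19 mm behind it; x points along the fingers, z is the direction in which the jaws open and shut, and the axes are right-handed (so a half turn about x gives the same grasp; the last joint's range is limited). The gripper opens to 85 mm and grips with 20 to 120 N. Pads are 22 mm wide; open, the fingers measure 114 mm over their backs; the gripper's body (76 mm by 85 mm) begins 54 mm behind the grasp point. The pads swing forward as they close: fully open they stand 13 mm farther back than shut.
Start: joints at [-0.037, 0.264, 1.604, -0, 1.274, -0.037], TCP at [0.675, -0, 0.231] pointing down, gripper open.
Joint ranges: [-2.63, 2.63], [-0.94, 2.18], [0.31, 2.57], [-1.31, 4.45], [0, 2.66], [-2.55, 2.55]. Speed limits (rad/s): [2.57, 2.57, 3.14, 3.14, 3.14, 3.14].

### API

Orientations are given as a rotation vector (axis times angle).
In Python, from workcell import * gives the robot as it stands. The module is installed in compiled form; this text tells all that it offers.
- The arm moves only by the tool carry_out, never from a script. Its arguments are lists of equal length, an entry for each row: "offset": the shift along the tool's x, y, z in cm, a list of three; "delta_rot": the turn, a rotation vector about the tool's x, y, z in degrees, a list of three. A call has exactly 5 rows; each row shifts and turns the commanded pose from where the row before left it, along the tool's axes as they then stand; what a row does not reach is not made up. A row lasts 1/12 s, in which the tool goes at most 41.7 mm and 7.16 degrees, less where a joint would pass 70% of its speed; a pose out of reach is approached as far as the arm can. A call is refused whole if a number of a shift passes 4.17 or a number of a turn 7.16, either way. A call with a gripper value outside its range is refused whole. "fingers" is the opening, from -1 (shut) to 1 (fully open), set as the call begins (left out, the last holds). The fingers move at their own pace and stop on an object; "newtons" is the grip in N (left out, the last holds). Time passes only in rows, so rows that do not move let the fingers close, or fill a call up. It gives the time, the measured TCP pose, the force and the opening at its end, in the units of the state.
- read_state(): the state, without advancing time (a new reading comes with each control period).
- read_camera(name): name is "scene" or "side" or "wrist"; returns (picture, depth): 384x512x3 uint8, red, green, blue; 384x512 float32, m along the optical axis (not along the pixel's ray), 0 where there is no reading.
- get_calibration(name): a dict with "fx", "fy", "cx", "cy" (pixels), "R" (3x3) and "t" (3): a world point X has camera coordinates R X + t; the wrist camera has in their place "mount" (4x4, takes a point from camera to tool coordinates, whose origin is the TCP and whose axes are the tool frame's). Camera axes: x right, y down, z forward; pixel columns grow to the right and rows downward; lengths in m; the calibration is good to about 2 mm. A picture is of the moment at which its call begins: read the wrist's pose just before it. get_calibration takes no time and is no camera call.
- finish_job(): hands the job in, once; it reports no verdict.
The state is a dict: "time": time; "q": joint angles; "joint_vel": joint speeds; "joint_torque": joint torques, N m; "tool_pos": TCP position; "tcp_rot": TCP orientation; "wrist_force": force on the tool from outside, world axes, zero at the start; "torque": the same for the moment, N m; "width": opening from 0.0 (shut) to 1.0 (fully open).
Only numpy, scipy, OpenCV 4.12 (cv2) and the standard library are available. Lean on these libraries where they do the work, as an engineer would, in place of code of your own. Each camera call takes 0.05 s, during which the arm holds its last target. There are 200 camera calls.

## Working session

There is one attempt and no reset: what is moved stays moved. The work goes in short steps, Python scripts to look and compute and a tool call to move; the robot and the scene stay as the last step left them, time stands still between calls to the robot, and variables do not carry over. Pictures are saved under pics/ and viewed, about 8 in all and at most 12, crops included, and the job is handed in when it is done.

Besides the shell and the picture viewer there is one more tool, called after "Emit:" as a command line: name --argument value ..., lists and objects as JSON in quotes. carry_out: Moves the arm, as the interface text tells. Its arguments: {"type":"object","properties":{"offset":{"type":"array"},"delta_rot":{"type":"array"},"fingers":{"type":"number"},"newtons":{"type":"number"}},"required":["offset","delta_rot"]}

```bash
mkdir -p pics; ls; cat > h.py <<'E'
from workcell import *
import numpy as np, cv2
from scipy.spatial.transform import Rotation as Ro
def grab(name,tag):
    s=read_state(); im,d=read_camera(name); c=get_calibration(name)
    if 'mount' in c:
        T=np.eye(4);T[:3,:3]=Ro.from_rotvec(s['tcp_rot']).as_matrix();T[:3,3]=s['tool_pos'];M=T@np.array(c['mount'])
    else:
        M=np.eye(4);R=np.array(c['R']);M[:3,:3]=R.T;M[:3,3]=-R.T@np.array(c['t'])
    cv2.imwrite(f'pics/{tag}.png',im[:,:,::-1]); np.savez(f'pics/{tag}.npz',im=im,d=d,M=M,K=[c['fx'],c['fy'],c['cx'],c['cy']])
    return im,d,M
def cloud(tag):
    f=np.load(f'pics/{tag}.npz');d=f['d'];fx,fy,cx,cy=f['K'];v,u=np.mgrid[:d.shape[0],:d.shape[1]]
    P=np.stack([(u-cx)/fx*d,(v-cy)/fy*d,d],-1);P=P@f['M'][:3,:3].T+f['M'][:3,3];P[d==0]=np.nan
    return f['im'],P
def ray(tag,u,v,z):
    f=np.load(f'pics/{tag}.npz');fx,fy,cx,cy=f['K'];r=f['M'][:3,:3]@[(u-cx)/fx,(v-cy)/fy,1];o=f['M'][:3,3]
    return o+r*(z-o[2])/r[2]
E
python3 - <<'E'
from h import *
s=read_state();print(s)
for n in ['scene','side','wrist']: grab(n,n+'0')
a=cv2.imread('pics/scene0.png');b=cv2.imread('pics/side0.png');
cv2.imwrite('pics/both0.png',cv2.resize(np.vstack([a,b]),None,fx=.78,fy=.78))
print(get_calibration('wrist')['mount'])
E
```

```text
pics
{'time': 0.0, 'q': array([-3.69100565e-02,  2.64763846e-01,  1.60538965e+00, -1.04388659e-05,
        1.27368938e+00, -3.68843644e-02]), 'joint_vel': array([-0.00179448,  0.00022988, -0.00139448, -0.00041292, -0.00184487,
        0.00144335]), 'joint_torque': array([ 6.10465631e-04, -5.15121067e+01, -3.67308676e+01, -4.07824507e-05,
        1.31324201e-02,  1.46811578e-05]), 'tool_pos': array([6.74264350e-01, 1.50549091e-05, 2.29946369e-01]), 'tcp_rot': array([7.51553181e-05, 1.57304538e+00, 3.96054763e-05]), 'wrist_force': array([-0.07402022,  0.11692285,  0.8411528 ]), 'torque': array([0.02872993, 0.032089  , 0.02263108]), 'width': 0.998150320031176}
[[ 2.67748022e-04 -2.84241296e-01  9.58752739e-01 -1.42798987e-01]
 [ 4.45728778e-04 -9.58752644e-01 -2.84241393e-01  7.24296056e-02]
 [ 9.99999865e-01  5.03448757e-04 -1.30009598e-04  2.25507419e-04]
 [ 0.00000000e+00  0.00000000e+00  0.00000000e+00  1.00000000e+00]]
```

View pics/scene0.png

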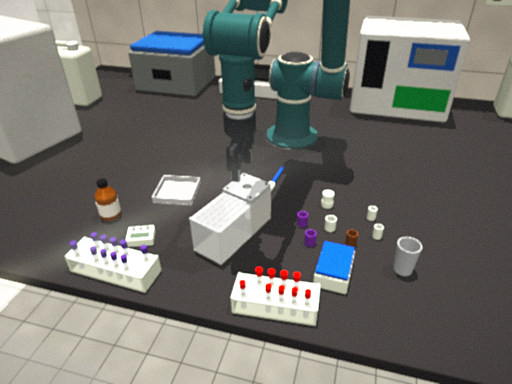

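View pics/side0.png

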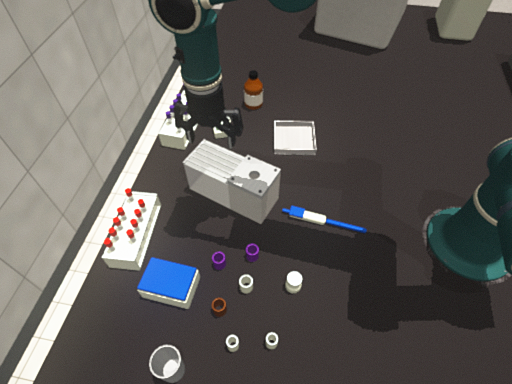

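Scene: white ring-shaped things at (331,223), (372,213), (378,231), and the capped jar at (328,199). In the side view they are at (246,284), (272,341), (233,343), with the jar at (294,283). The purple and brown look-alikes are at scene (303,219), (311,238), (352,238). The gauge's bore is at side (255,175) and the tray at (295,137).

```bash
python3 - <<'E'
from h import *
im,P=cloud('side0')
hsv=cv2.cvtColor(im,cv2.COLOR_RGB2HSV)
m=np.zeros(im.shape[:2],bool); m[255:360,205:312]=True
m&=(hsv[...,1]<60)&(hsv[...,2]>110)
n,l,st,c=cv2.connectedComponentsWithStats(m.astype(np.uint8))
for i in range(1,n):
    if st[i,4]<25: continue
    Q=P[l==i];Q=Q[~np.isnan(Q[:,0])]
    if len(Q)<5: continue
    zt=np.percentile(Q[:,2],95);T=Q[Q[:,2]>zt-.006]
    (cc,r)=cv2.minEnclosingCircle(T[:,:2].astype(np.float32))
    print('side',c[i].round(),st[i,4],'ztop',zt.round(4),'cen',np.round(cc,4),'dia',round(2*r,4))
im2,P2=cloud('scene0')
hsv=cv2.cvtColor(im2,cv2.COLOR_RGB2HSV)
m=np.zeros(im2.shape[:2],bool); m[185:243,318:390]=True
m&=(hsv[...,1]<60)&(hsv[...,2]>110)
n,l,st,c=cv2.connectedComponentsWithStats(m.astype(np.uint8))
for i in range(1,n):
    Q=P2[l==i];Q=Q[~np.isnan(Q[:,0])]
    if len(Q)<15: continue
    zt=np.percentile(Q[:,2],95);T=Q[Q[:,2]>zt-.006]
    (cc,r)=cv2.minEnclosingCircle(T[:,:2].astype(np.float32))
    print('scene',c[i].round(),st[i,4],'ztop',zt.round(4),'cen',np.round(cc,4),'dia',round(2*r,4))
print('bench',P[320,310],'bore nb',P[185,255],P[165,250],'tray floor',P[137,295],ray('side0',255,175,.13))
# gauge top extents
for name,PP in(('side',P),('scene',P2)):
  G=PP[(PP[...,2]>.126)&(PP[...,2]<.136)&(PP[...,0]>.4)&(PP[...,0]<.9)&(abs(PP[...,1])<.25)]
  print(name,len(G),cv2.minAreaRect(G[:,:2].astype(np.float32)))
  G=PP[(PP[...,2]>.113)&(PP[...,2]<.123)&(PP[...,0]>.4)&(PP[...,0]<.9)&(abs(PP[...,1])<.25)]
  print(name,len(G),cv2.minAreaRect(G[:,:2].astype(np.float32)))
A=cv2.resize(im[250:365,200:315],None,fx=5,fy=5,interpolation=cv2.INTER_CUBIC)
cv2.imwrite('pics/crop1.png',A[:,:,::-1])
B=cv2.resize(im[110:225,180:330],None,fx=5,fy=5,interpolation=cv2.INTER_CUBIC)
cv2.imwrite('pics/crop2.png',B[:,:,::-1])
E
```

```text
side [294. 281.] 304 ztop 0.0524 cen [0.4389 0.2052] dia 0.0353
side [246. 283.] 212 ztop 0.041 cen [0.5497 0.2288] dia 0.0319
side [271. 340.] 169 ztop 0.0421 cen [0.469  0.3451] dia 0.0264
side [232. 342.] 169 ztop 0.0411 cen [0.5512 0.3654] dia 0.026
scene [327. 198.] 232 ztop 0.0511 cen [0.4423 0.2065] dia 0.0385
scene [372. 212.] 144 ztop 0.0405 cen [0.4733 0.3473] dia 0.0289
scene [330. 222.] 197 ztop 0.0402 cen [0.552  0.2329] dia 0.0336
scene [378. 231.] 161 ztop 0.0406 cen [0.5536 0.3702] dia 0.0293
bench [0.39025366 0.27793484 0.00207452] bore nb [0.56916523 0.01502459 0.13216375] [ 0.5946285  -0.04820964  0.13126364] tray floor [ 0.49691509 -0.30255464  0.00514603] [ 0.57561418 -0.01846968  0.13      ]
side 1173 ((0.5776479244232178, -0.01869596540927887), (0.10326936095952988, 0.10120830684900284), 70.40872955322266)
side 1580 ((0.6451103687286377, -0.041936665773391724), (0.10199473053216934, 0.24466288089752197), 70.64453887939453)
scene 671 ((0.5791459083557129, -0.016142375767230988), (0.10323786735534668, 0.10398244857788086), 70.7056655883789)
scene 1368 ((0.6481660604476929, -0.03983689844608307), (0.10351154953241348, 0.2425544559955597), 70.22091674804688)
```

View pics/crop1.png

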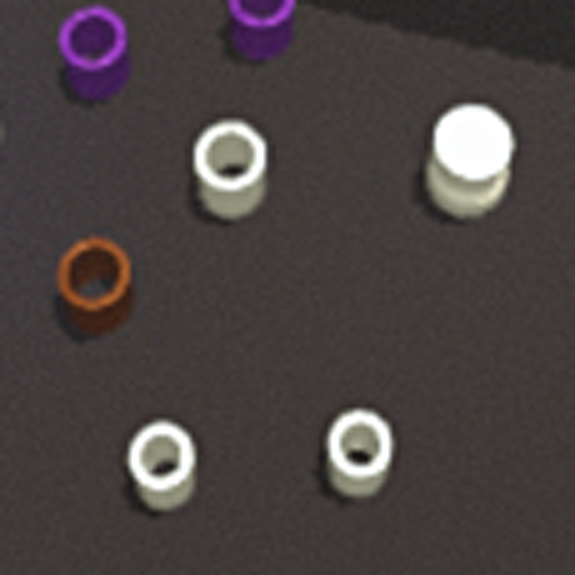

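View pics/crop2.png

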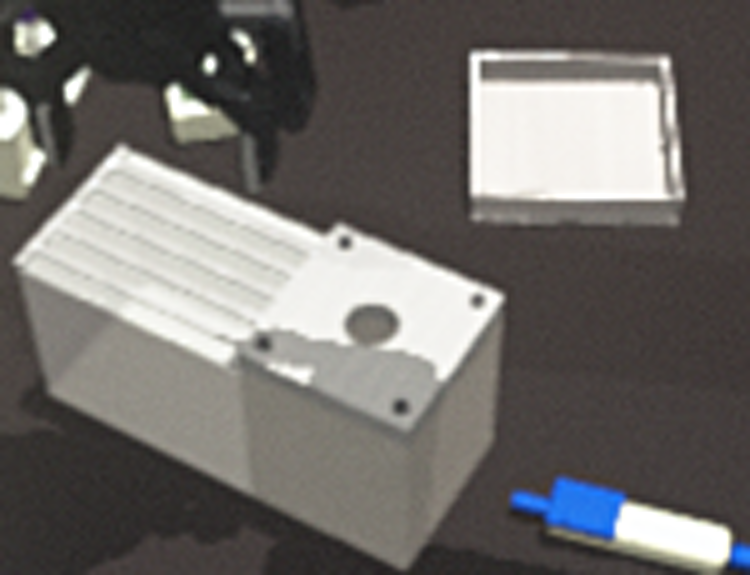

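White candidates are crop1 (232,155), (162,457), (360,450) and the capped jar (473,145). The jar is solid-topped, so it stays. The first ring measures about 32 mm (large, at x .551, y .231); the other two measure about 26 mm. The bore is near (.578,-.017), with the gauge's +x at -19.6°, and its hole sits at crop2 (373,325). I'll start with the small sleeve at (.552,.367).

Emit:
carry_out --offset '[[0,3.67,-1.22],[0,3.67,-1.22],[0,3.67,-1.22],[0,3.67,-1.22],[0,3.67,-1.22]]' --delta_rot '[[0,0,0],[0,0,0],[0,0,0],[0,0,0],[0,0,0]]' --fingers 0.2 --newtons 25

```text
time: 0.57
tool_pos: [0.613, 0.1848, 0.2309]
tcp_rot: [0.0, 1.571, -0.001]
wrist_force: [0.8, -0.6, 0.1]
width: 0.601
```

Emit:
carry_out --offset '[[0,3.67,-1.22],[0,3.67,-1.22],[0,3.67,-1.22],[0,3.67,-1.22],[0,3.67,-1.22]]' --delta_rot '[[0,0,0],[0,0,0],[0,0,0],[0,0,0],[0,0,0]]'

```text
time: 0.98
tool_pos: [0.5519, 0.3685, 0.2309]
tcp_rot: [-0.0, 1.571, -0.0]
wrist_force: [0.4, 0.3, 0.6]
width: 0.599
```

Emit:
carry_out --offset '[[2.5,0,0],[2.5,0,0],[2.5,0,0],[2.0,0,0],[0,0,0]]' --delta_rot '[[0,0,0],[0,0,0],[0,0,0],[0,0,0],[0,0,0]]'

```text
time: 1.4
tool_pos: [0.5492, 0.365, 0.1299]
tcp_rot: [-0.005, 1.58, -0.004]
wrist_force: [-0.1, -0.7, -0.3]
width: 0.605
```

```bash
cat >> h.py <<'E'
def rings(tag,z0,z1,sel=None):
    im,P=cloud(tag);hsv=cv2.cvtColor(im,cv2.COLOR_RGB2HSV)
    m=(hsv[...,1]<60)&(hsv[...,2]>100)&(P[...,2]>z0)&(P[...,2]<z1)
    n,l,st,c=cv2.connectedComponentsWithStats(m.astype(np.uint8))
    for i in range(1,n):
        if st[i,4]<150: continue
        Q=P[l==i];(cc,r)=cv2.minEnclosingCircle(Q[:,:2].astype(np.float32))
        print(tag,c[i].round(),st[i,4],'z',np.median(Q[:,2]).round(4),'cen',np.round(cc,4),'dia',round(2*r,4))
E
python3 - <<'E'
from h import *
grab('wrist','w1');s=read_state();print(s['tool_pos'],s['tcp_rot'])
rings('w1',.032,.05)
E
```

```text
[0.55055443 0.36566706 0.13264113] [-0.00315437  1.57691164 -0.00279303]
w1 [374. 106.] 370 z 0.0415 cen [0.6546 0.4378] dia 0.0487
w1 [425. 105.] 942 z 0.0419 cen [0.6699 0.4386] dia 0.0479
w1 [263. 189.] 368 z 0.0398 cen [0.5526 0.3667] dia 0.0261
w1 [175. 209.] 423 z 0.0395 cen [0.4705 0.346 ] dia 0.0264
w1 [439. 253.] 1370 z 0.0416 cen [0.7313 0.2898] dia 0.1224
w1 [260. 307.] 342 z 0.0381 cen [0.5513 0.2316] dia 0.0314
```

View pics/w1.png

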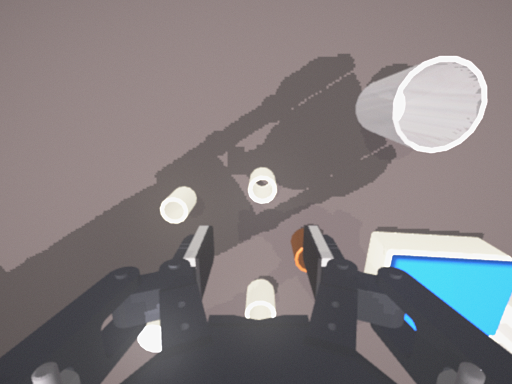

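The view shows the small sleeve at (262,188) ahead of the fingers and all three sleeves measured consistently: (.5525,.3667), (.4705,.346), (.5513,.2316).

Emit:
carry_out --offset '[[2.5,0,0.05],[2.5,0,0],[2.5,0,0],[2.5,0,0],[2.1,0,0]]' --delta_rot '[[0,0,0],[0,0,0],[0,0,0],[0,0,0],[0,0,0]]'

```text
time: 1.87
tool_pos: [0.5547, 0.3674, 0.0159]
tcp_rot: [0.001, 1.569, 0.001]
wrist_force: [-0.4, 0.4, -0.0]
width: 0.6
```

Emit:
carry_out --offset '[[0,0,0],[0,0,0],[0,0,0],[0,0,0],[0,0,0]]' --delta_rot '[[0,0,0],[0,0,0],[0,0,0],[0,0,0],[0,0,0]]'

```text
time: 2.28
tool_pos: [0.5552, 0.368, 0.018]
tcp_rot: [0.002, 1.567, 0.002]
wrist_force: [0.8, 0.7, 0.6]
width: 0.603
```

Emit:
carry_out --offset '[[0,0,0],[0,0,0],[0,0,0],[0,0,0],[0,0,0]]' --delta_rot '[[0,0,0],[0,0,0],[0,0,0],[0,0,0],[0,0,0]]' --fingers -1

```text
time: 2.7
tool_pos: [0.5541, 0.3674, 0.0165]
tcp_rot: [0.001, 1.57, 0.001]
wrist_force: [-1.6, -2.0, 5.3]
width: 0.294
```

Emit:
carry_out --offset '[[-4,0,0],[-4,0,0],[-4,0,0],[-4,0,0],[-4,0,0]]' --delta_rot '[[0,0,0],[0,0,0],[0,0,0],[0,0,0],[0,0,0]]'

```text
time: 3.12
tool_pos: [0.5529, 0.3667, 0.2166]
tcp_rot: [-0.0, 1.572, -0.0]
wrist_force: [0.5, 0.8, 0.3]
width: 0.293
```

Emit:
carry_out --offset '[[0,-3.84,0.25],[0,-3.84,0.25],[0,-3.84,0.25],[0,-3.84,0.25],[0,-3.84,0.25]]' --delta_rot '[[0,0,0],[0,0,0],[0,0,0],[0,0,0],[0,0,0]]'

```text
time: 3.53
tool_pos: [0.5654, 0.1734, 0.215]
tcp_rot: [-0.001, 1.571, 0.0]
wrist_force: [0.6, 0.2, 0.6]
width: 0.299
```

Emit:
carry_out --offset '[[0,-3.84,0.25],[0,-3.84,0.25],[0,-3.84,0.25],[0,-3.84,0.25],[0,-3.84,0.25]]' --delta_rot '[[0,0,0],[0,0,0],[0,0,0],[0,0,0],[0,0,0]]'

```text
time: 3.95
tool_pos: [0.5779, -0.0188, 0.2149]
tcp_rot: [-0.0, 1.571, 0.0]
wrist_force: [0.6, 0.9, -0.5]
width: 0.293
```

Emit:
carry_out --offset '[[0,0,0],[0,0,0],[0,0,0],[0,0,0],[0,0,0]]' --delta_rot '[[0,0,0],[0,0,0],[0,0,0],[0,0,0],[0,0,0]]'

```text
time: 4.37
tool_pos: [0.5783, -0.0156, 0.2151]
tcp_rot: [-0.001, 1.571, 0.002]
wrist_force: [0.3, -0.4, 0.2]
width: 0.293
```

```bash
python3 - <<'E'
from h import *
grab('wrist','w2');s=read_state();print(s['tool_pos'],s['tcp_rot'],s['width'])
im,P=cloud('w2')
A=cv2.resize(im[100:330,130:390],None,fx=3,fy=2.6,interpolation=cv2.INTER_CUBIC);cv2.imwrite('pics/w2c.png',A[:,:,::-1])
G=P[(abs(P[...,2]-.13)<.004)];print(cv2.minAreaRect(G[:,:2].astype(np.float32)),np.median(G[:,2]))
E
```

```text
[ 0.57842543 -0.01554499  0.21517908] [-1.47366211e-03  1.57096720e+00  1.81958511e-03] 0.2938180969504612
((0.5787631273269653, -0.01831730455160141), (0.10066524893045425, 0.10048647224903107), 70.60652160644531) 0.1303145231102762
```

View pics/w2c.png

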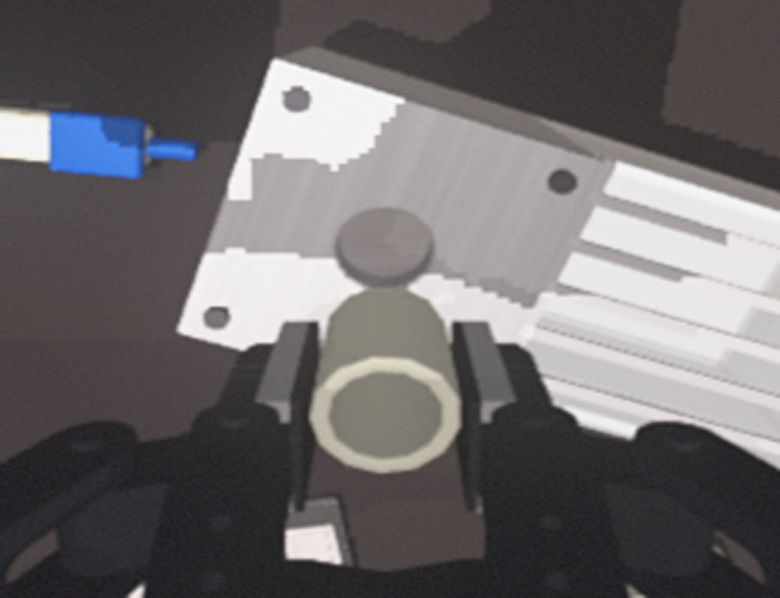

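The crop shows the bore's mouth at crop (384,247), image (258,195), and the held sleeve's top rim at crop (386,415), image (258.7,259.6). Now I compute how far it has to go.

```bash
python3 - <<'E'
from h import *
im,P=cloud('w2')
print('bore',ray('w2',258.0,194.8,.1303), 'hole edges',ray('w2',130+336/3,195,.1303)[0],ray('w2',130+433/3,195,.1303)[0],ray('w2',258,100+207/2.6,.1303)[1],ray('w2',258,100+287/2.6,.1303)[1])
T=P[(P[...,2]>.20)&(P[...,2]<.25)&(abs(P[...,0]-.578)<.016)&(abs(P[...,1]+.017)<.02)]
zt=np.percentile(T[:,2],97);print('top',zt)
R=T[T[:,2]>zt-.004];print(R[:,:2].min(0),R[:,:2].max(0),cv2.minEnclosingCircle(R[:,:2].astype(np.float32)))
print('sleeve',ray('w2',258.4,259.4,zt-.001))
E
```

```text
bore [ 0.5784932  -0.01674322  0.1303    ] hole edges 0.5642600802738832 0.5930224867779719 -0.0027902403314347887 -0.03156116715290552
top 0.24740199393536078
[ 0.56203388 -0.02681026] [ 0.59386517 -0.00377873] ((0.5778862833976746, -0.013723663054406643), 0.01867576129734516)
sleeve [ 0.57875017 -0.01107443  0.24640199]
```

```bash
python3 - <<'E'
from h import *
im,P=cloud('w2')
for z in (.237,.239,.241): print(z,ray('w2',258.4,259.4,z))
Q=P[255:265,:][:, 236:282]; v,u=415/2.6+100,258
for (a,b) in ((278,258),(281,257),(245,238),(258,278),(262,239)): print(a,b,P[a,b])
E
```

```text
0.237 [ 0.57877255 -0.01679873  0.237     ]
0.239 [ 0.57876779 -0.01558105  0.239     ]
0.241 [ 0.57876303 -0.01436337  0.241     ]
278 258 [ 0.57859294 -0.02671775  0.23848321]
281 257 [ 0.57807882 -0.02899103  0.23781112]
245 238 [ 0.56855067 -0.00862655  0.23708567]
258 278 [ 0.58857191 -0.01485953  0.23883922]
262 239 [ 0.56901653 -0.01720233  0.23881111]
```

Emit:
carry_out --offset '[[1.5,-0.1,0],[1.5,0,0],[1.5,0,0],[1.2,0,0],[0.5,0,0]]' --delta_rot '[[0,0,0],[0,0,0],[0,0,0],[0,0,0],[0,0,0]]'

```text
time: 4.83
tool_pos: [0.5771, -0.0169, 0.151]
tcp_rot: [-0.001, 1.574, 0.001]
wrist_force: [-0.5, -0.5, -1.3]
width: 0.295
```

Emit:
carry_out --offset '[[0,0,0],[0,0,0],[0.2,0,0],[0.2,0,0],[0.2,0,0]]' --delta_rot '[[0,0,0],[0,0,0],[0,0,0],[0,0,0],[0,0,0]]'

```text
time: 5.25
tool_pos: [0.5792, -0.0181, 0.1481]
tcp_rot: [-0.0, 1.569, -0.0]
wrist_force: [-0.3, -0.7, -0.5]
width: 0.296
```

Emit:
carry_out --offset '[[0.1,0,0],[0.1,0,0],[0.1,0,0],[0,0,0],[0,0,0]]' --delta_rot '[[0,0,0],[0,0,0],[0,0,0],[0,0,0],[0,0,0]]'

```text
time: 5.67
tool_pos: [0.5784, -0.018, 0.1442]
tcp_rot: [0.0, 1.571, -0.0]
wrist_force: [-0.2, -0.2, -0.9]
width: 0.296
```

Emit:
carry_out --offset '[[0.2,0,0],[0.2,0,0],[0.2,0,0],[0.2,0,0],[0,0,0]]' --delta_rot '[[0,0,0],[0,0,0],[0,0,0],[0,0,0],[0,0,0]]'

```text
time: 6.08
tool_pos: [0.578, -0.018, 0.1356]
tcp_rot: [0.0, 1.572, 0.0]
wrist_force: [-0.4, -0.1, -0.8]
width: 0.292
```

```bash
python3 - <<'E'
from h import *
s=read_state();print(s['tool_pos'],s['wrist_force'],s['width'])
grab('wrist','w3');im,P=cloud('w3')
for (a,b) in ((278,258),(281,257),(258,278),(262,239)): print(P[a,b])
E
```

```text
[ 0.57802768 -0.01795928  0.13555417] [-0.412393   -0.11094009 -0.76939495] 0.29220977831173006
[ 0.5782783  -0.02967217  0.15814731]
[ 0.57776572 -0.03067726  0.15926614]
[ 0.58826649 -0.01716285  0.15947339]
[ 0.56870384 -0.01970248  0.15907989]
```

Emit:
carry_out --offset '[[0,0,0],[0,0,0],[0,0,0],[0,0,0],[0,0,0]]' --delta_rot '[[0,0,0],[0,0,0],[0,0,0],[0,0,0],[0,0,0]]' --fingers 0.2

```text
time: 6.55
tool_pos: [0.5786, -0.018, 0.1364]
tcp_rot: [-0.0, 1.571, 0.0]
wrist_force: [-1.2, -1.0, 1.0]
width: 0.602
```

Emit:
carry_out --offset '[[-2,0,0],[-2,0,0],[-2,0,0],[-2,0,0],[0,0,0]]' --delta_rot '[[0,0,0],[0,0,0],[0,0,0],[0,0,0],[0,0,0]]'

```text
time: 6.97
tool_pos: [0.5815, -0.0182, 0.2215]
tcp_rot: [-0.001, 1.562, -0.0]
wrist_force: [0.7, 0.9, 0.1]
width: 0.597
```

```bash
python3 - <<'E'
from h import *
s=read_state();print(s['tool_pos'],s['wrist_force'],s['width'])
grab('wrist','w4');im,P=cloud('w4')
f=im[100:330,130:390];g=grab('side','s4')[0][110:225,180:330]
A=np.hstack([cv2.resize(f,(400,345)),cv2.resize(g,(400,345))]);cv2.imwrite('pics/w4c.png',A[:,:,::-1])
E
```

```text
[ 0.58147142 -0.01819411  0.22152522] [0.702887   0.93360222 0.12259752] 0.5974700974909786
```

View pics/w4c.png

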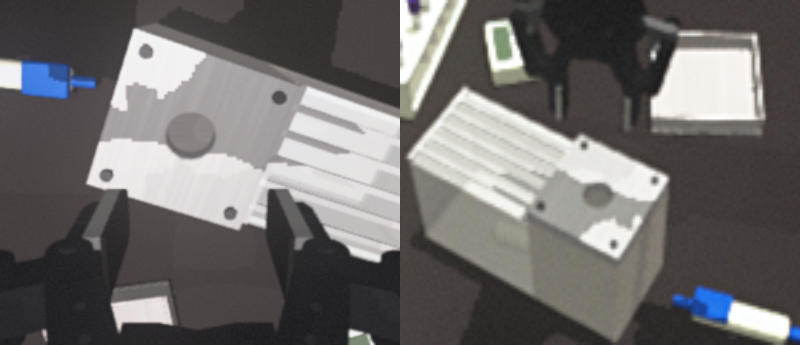

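The right panel shows the first sleeve inside the catch box at (510,232) and the bore empty. Next is the sleeve at (.4705,.346).

Emit:
carry_out --offset '[[0,3.64,-1.075],[0,3.64,-1.075],[0,3.64,-1.075],[0,3.64,-1.075],[0,3.64,-1.075]]' --delta_rot '[[0,0,0],[0,0,0],[0,0,0],[0,0,0],[0,0,0]]'

```text
time: 7.48
tool_pos: [0.5229, 0.165, 0.2143]
tcp_rot: [-0.0, 1.574, -0.001]
wrist_force: [0.4, 0.0, -0.6]
width: 0.599
```

Emit:
carry_out --offset '[[0,3.64,-1.075],[0,3.64,-1.075],[0,3.64,-1.075],[0,3.64,-1.075],[0,3.64,-1.075]]' --delta_rot '[[0,0,0],[0,0,0],[0,0,0],[0,0,0],[0,0,0]]'

```text
time: 7.9
tool_pos: [0.4691, 0.347, 0.2142]
tcp_rot: [-0.001, 1.573, -0.001]
wrist_force: [0.3, 0.5, 0.3]
width: 0.6
```

Emit:
carry_out --offset '[[3,0,0],[3,0,0],[3,0,0],[1,0,0],[0,0,0]]' --delta_rot '[[0,0,0],[0,0,0],[0,0,0],[0,0,0],[0,0,0]]'

```text
time: 8.32
tool_pos: [0.4673, 0.3437, 0.1109]
tcp_rot: [-0.005, 1.579, -0.004]
wrist_force: [0.2, -0.4, -0.4]
width: 0.603
```

```bash
python3 - <<'E'
from h import *
grab('wrist','w5');s=read_state();print(s['tool_pos'],s['tcp_rot'],s['width'])
rings('w5',.032,.05)
E
```

```text
[0.46923548 0.34472357 0.11374852] [-0.00234896  1.57543673 -0.00253824] 0.6021938544671317
w5 [499.  81.] 1077 z 0.0408 cen [0.6566 0.4368] dia 0.0482
w5 [262. 194.] 446 z 0.0397 cen [0.4704 0.3463] dia 0.0261
w5 [484. 273.] 1592 z 0.0409 cen [0.6808 0.2663] dia 0.0862
```

Emit:
carry_out --offset '[[2.5,0,0],[2.5,0,0],[2.5,0,0],[1.6,0,0],[0.8,0,0]]' --delta_rot '[[0,0,0],[0,0,0],[0,0,0],[0,0,0],[0,0,0]]'

```text
time: 8.78
tool_pos: [0.4712, 0.3457, 0.0168]
tcp_rot: [0.0, 1.571, -0.001]
wrist_force: [0.6, -0.4, -0.4]
width: 0.598
```

Emit:
carry_out --offset '[[0,0,0],[0,0,0],[0,0,0],[0,0,0],[0,0,0]]' --delta_rot '[[0,0,0],[0,0,0],[0,0,0],[0,0,0],[0,0,0]]'

```text
time: 9.2
tool_pos: [0.4721, 0.3467, 0.0189]
tcp_rot: [0.001, 1.568, 0.001]
wrist_force: [-0.5, -0.3, -0.1]
width: 0.601
```

Emit:
carry_out --offset '[[0,0,0],[0,0,0],[0,0,0],[0,0,0],[0,0,0]]' --delta_rot '[[0,0,0],[0,0,0],[0,0,0],[0,0,0],[0,0,0]]' --fingers -1

```text
time: 9.62
tool_pos: [0.4713, 0.3463, 0.0179]
tcp_rot: [0.0, 1.57, 0.0]
wrist_force: [-1.8, -0.5, 4.9]
width: 0.294
```

Emit:
carry_out --offset '[[-4,0,0],[-4,0,0],[-4,0,0],[-4,0,0],[-3.9,0,0]]' --delta_rot '[[0,0,0],[0,0,0],[0,0,0],[0,0,0],[0,0,0]]'

```text
time: 10.03
tool_pos: [0.4705, 0.3457, 0.2177]
tcp_rot: [-0.0, 1.571, -0.0]
wrist_force: [1.3, 1.5, 0.2]
width: 0.294
```

Emit:
carry_out --offset '[[0,-3.64,1.075],[0,-3.64,1.075],[0,-3.64,1.075],[0,-3.64,1.075],[0,-3.64,1.075]]' --delta_rot '[[0,0,0],[0,0,0],[0,0,0],[0,0,0],[0,0,0]]'

```text
time: 10.45
tool_pos: [0.5246, 0.1624, 0.2159]
tcp_rot: [-0.001, 1.571, 0.0]
wrist_force: [1.2, 0.5, -1.3]
width: 0.292
```

Emit:
carry_out --offset '[[0,-3.64,1.075],[0,-3.64,1.075],[0,-3.64,1.075],[0,-3.64,1.075],[0,-3.64,1.075]]' --delta_rot '[[0,0,0],[0,0,0],[0,0,0],[0,0,0],[0,0,0]]'

```text
time: 10.87
tool_pos: [0.5784, -0.0199, 0.2157]
tcp_rot: [0.0, 1.571, -0.0]
wrist_force: [-0.4, 0.1, 0.1]
width: 0.295
```

Emit:
carry_out --offset '[[0,0,0],[0,0,0],[0,0,0],[0,0,0],[0,0,0]]' --delta_rot '[[0,0,0],[0,0,0],[0,0,0],[0,0,0],[0,0,0]]'

```text
time: 11.28
tool_pos: [0.5781, -0.0166, 0.2161]
tcp_rot: [-0.001, 1.571, 0.002]
wrist_force: [-0.2, -0.1, 1.1]
width: 0.291
```

```bash
python3 - <<'E'
from h import *
s=read_state();print(s['tool_pos'],s['wrist_force'],s['width'])
im,_,_=grab('wrist','w6');_,P=cloud('w6')
for (a,b) in ((278,258),(281,257),(258,278),(262,239)): print(P[a,b])
A=cv2.resize(im[100:330,130:390],None,fx=3,fy=2.6,interpolation=cv2.INTER_CUBIC);cv2.imwrite('pics/w6c.png',A[:,:,::-1])
E
```

```text
[ 0.57807938 -0.01660312  0.21605435] [-0.17078185 -0.10230396  1.13936749] 0.29101285314687014
[ 0.57833704 -0.02884492  0.23789621]
[ 5.76986035e-01 -2.00846600e-01 -2.92291714e-04]
[ 0.58850005 -0.0172111   0.23762695]
[ 0.56872247 -0.0185314   0.23931259]
```

View pics/w6c.png

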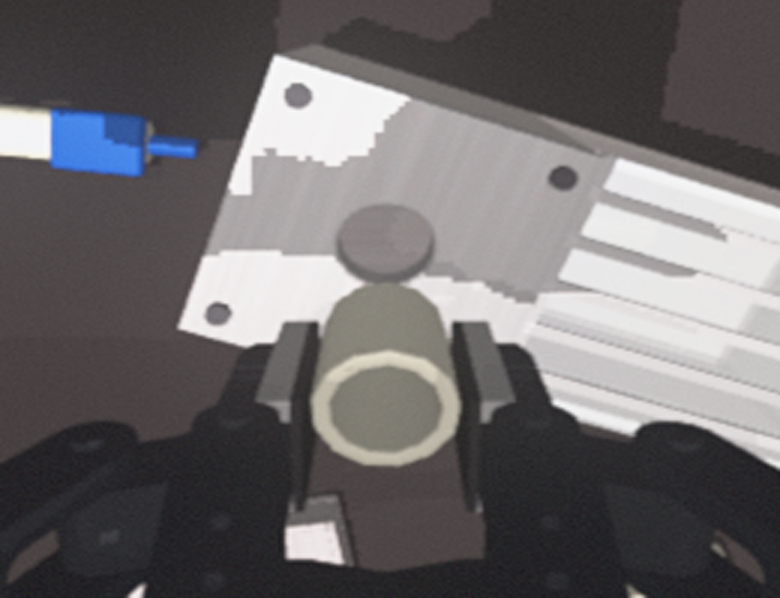

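Bore at crop (384.5,243), sleeve rim at (386,408): aligned once the arm has settled, so I descend with force checks.

Emit:
carry_out --offset '[[1.5,0,0],[1.5,0,0],[1.5,0,0],[1.2,0,0],[0.5,0,0]]' --delta_rot '[[0,0,0],[0,0,0],[0,0,0],[0,0,0],[0,0,0]]'

```text
time: 11.75
tool_pos: [0.577, -0.017, 0.1521]
tcp_rot: [-0.001, 1.574, 0.001]
wrist_force: [0.4, 0.8, -1.3]
width: 0.297
```

Emit:
carry_out --offset '[[0,0,0],[0,0,0],[0.2,0,0],[0.2,0,0],[0.2,0,0]]' --delta_rot '[[0,0,0],[0,0,0],[0,0,0],[0,0,0],[0,0,0]]'

```text
time: 12.17
tool_pos: [0.5792, -0.0181, 0.1491]
tcp_rot: [-0.0, 1.569, -0.0]
wrist_force: [0.2, 1.0, -0.1]
width: 0.294
```

Emit:
carry_out --offset '[[0.1,0,0],[0.1,0,0],[0.1,0,0],[0,0,0],[0,0,0]]' --delta_rot '[[0,0,0],[0,0,0],[0,0,0],[0,0,0],[0,0,0]]'

```text
time: 12.58
tool_pos: [0.5784, -0.018, 0.1452]
tcp_rot: [0.0, 1.571, -0.0]
wrist_force: [-0.6, -0.4, -1.3]
width: 0.295
```

Emit:
carry_out --offset '[[0.2,0,0],[0.2,0,0],[0.2,0,0],[0.2,0,0],[0.1,0,0]]' --delta_rot '[[0,0,0],[0,0,0],[0,0,0],[0,0,0],[0,0,0]]'

```text
time: 13.0
tool_pos: [0.5782, -0.018, 0.1358]
tcp_rot: [0.0, 1.571, 0.0]
wrist_force: [0.5, -0.1, -0.5]
width: 0.293
```

```bash
python3 - <<'E'
from h import *
s=read_state();print(s['tool_pos'],s['wrist_force'],s['width'])
grab('wrist','w7');im,P=cloud('w7')
for (a,b) in ((276,258),(279,257),(258,278),(262,239)): print(P[a,b])
E
```

```text
[ 0.57821755 -0.01797083  0.13575915] [ 0.52622912 -0.06704462 -0.47196091] 0.2925409280615645
[ 0.57845706 -0.02805338  0.15898229]
[ 0.57780248 -0.04959764  0.13095247]
[ 0.58853847 -0.0178515   0.15855869]
[ 0.56877235 -0.02055784  0.15792229]
```

Emit:
carry_out --offset '[[0,0,0],[0,0,0],[0,0,0],[0,0,0],[0,0,0]]' --delta_rot '[[0,0,0],[0,0,0],[0,0,0],[0,0,0],[0,0,0]]' --fingers 0.2

```text
time: 13.47
tool_pos: [0.5786, -0.018, 0.1365]
tcp_rot: [-0.0, 1.571, 0.0]
wrist_force: [-0.0, -0.7, -0.5]
width: 0.602
```

Emit:
carry_out --offset '[[-2,0,0],[-2,0,0],[-2,0,0],[-2,0,0],[0,0,0]]' --delta_rot '[[0,0,0],[0,0,0],[0,0,0],[0,0,0],[0,0,0]]'

```text
time: 13.88
tool_pos: [0.5815, -0.0182, 0.2215]
tcp_rot: [-0.001, 1.562, -0.0]
wrist_force: [0.8, 0.7, 1.4]
width: 0.599
```

```bash
python3 - <<'E'
from h import *
s=read_state();print(s['tool_pos'],s['wrist_force'],s['width'])
f=grab('wrist','w8')[0][100:330,130:390];g=grab('side','s8')[0][110:225,180:330]
A=np.hstack([cv2.resize(f,(400,345)),cv2.resize(g,(400,345))]);cv2.imwrite('pics/w8c.png',A[:,:,::-1])
E
```

```text
[ 0.58147797 -0.01818824  0.22154909] [0.75100923 0.66154485 1.39694048] 0.5986830969356215
```

View pics/w8c.png

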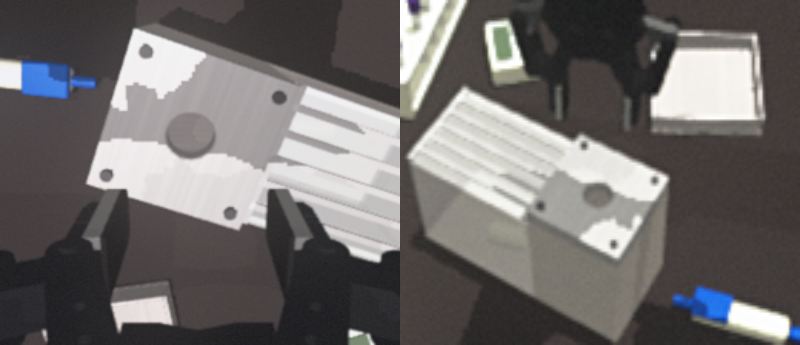

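The bore is empty and there is a sleeve in the catch box at (505,233). I'll recheck for the second sleeve later. Now the large one.

Emit:
carry_out --offset '[[0,3.57,-0.38],[0,3.57,-0.38],[0,3.57,-0.38],[0,3.57,-0.38],[0,3.57,-0.38]]' --delta_rot '[[0,0,0],[0,0,0],[0,0,0],[0,0,0],[0,0,0]]'

```text
time: 14.4
tool_pos: [0.558, 0.1616, 0.2142]
tcp_rot: [-0.0, 1.574, -0.001]
wrist_force: [1.1, -1.1, 0.2]
width: 0.604
```

Emit:
carry_out --offset '[[0,3.57,-0.38],[0,3.57,-0.38],[2.8,0,0],[3.2,0,0],[3,0,0]]' --delta_rot '[[0,0,0],[0,0,0],[0,0,0],[0,0,0],[0,0,0]]'

```text
time: 14.82
tool_pos: [0.5508, 0.2328, 0.1239]
tcp_rot: [-0.002, 1.572, 0.001]
wrist_force: [0.4, -0.3, -0.3]
width: 0.602
```

Emit:
carry_out --offset '[[1,0,0],[0,0,0],[0,0,0],[0,0,0],[0,0,0]]' --delta_rot '[[0,0,0],[0,0,0],[0,0,0],[0,0,0],[0,0,0]]'

```text
time: 15.23
tool_pos: [0.5537, 0.2323, 0.1187]
tcp_rot: [0.001, 1.567, 0.001]
wrist_force: [0.7, 0.3, 0.5]
width: 0.6
```

```bash
python3 - <<'E'
from h import *
grab('wrist','w9');s=read_state();print(s['tool_pos'],s['tcp_rot'],s['width'])
rings('w9',.032,.05)
grab('side','s9');g=np.load('pics/s9.npz')['im'][110:225,180:330]
f=np.load('pics/side0.npz')['im'][110:225,180:330]
cv2.imwrite('pics/s9c.png',np.hstack([cv2.resize(f,(400,345)),cv2.resize(g,(400,345))])[:,:,::-1])
for t in('side0','scene0','s9'):
    _,P=cloud(t);m=(P[...,0]>.40)&(P[...,0]<.6)&(P[...,1]<-.22)&(P[...,1]>-.40)&(P[...,2]>.012)&(P[...,2]<.032)
    G=P[m];print(t,len(G),cv2.minAreaRect(G[:,:2].astype(np.float32)),np.percentile(G[:,2],90))
E
```

```text
[0.55365745 0.23226782 0.11870487] [1.47826932e-03 1.56689208e+00 8.05082246e-04] 0.5965866248215053
w9 [408. 147.] 1472 z 0.0422 cen [0.7111 0.2644] dia 0.1158
w9 [255. 197.] 526 z 0.0398 cen [0.5511 0.23  ] dia 0.0321
w9 [138. 216.] 404 z 0.0444 cen [0.4426 0.2078] dia 0.0344
side0 370 ((0.49746671319007874, -0.2910342812538147), (0.128551185131073, 0.1365078091621399), 8.980301856994629) 0.02705440035776413
scene0 356 ((0.5007027387619019, -0.28758448362350464), (0.13509832322597504, 0.13080132007598877), 9.199409484863281) 0.025248728985102165
s9 274 ((0.49758896231651306, -0.2917090356349945), (0.128546342253685, 0.13376913964748383), 8.997151374816895) 0.02734560020007748
```

View pics/s9c.png

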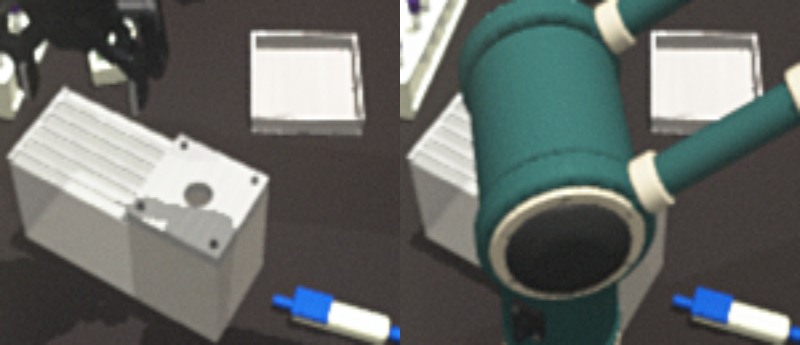

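Both small sleeves have gone through the bore, but the arm now hides the box, so I'll recheck later. The tray's centre is near (.499,-.290). Grasping the large one.

Emit:
carry_out --offset '[[2.5,-0.15,0],[2.5,0,0],[2.5,0,0],[1.6,0,0],[0.8,0,0]]' --delta_rot '[[0,0,0],[0,0,0],[0,0,0],[0,0,0],[0,0,0]]'

```text
time: 15.75
tool_pos: [0.5508, 0.2299, 0.0157]
tcp_rot: [-0.0, 1.573, -0.001]
wrist_force: [0.4, -0.1, -0.1]
width: 0.597
```

Emit:
carry_out --offset '[[0,0,0],[0,0,0],[0,0,0],[0,0,0],[0,0,0]]' --delta_rot '[[0,0,0],[0,0,0],[0,0,0],[0,0,0],[0,0,0]]'

```text
time: 16.17
tool_pos: [0.5531, 0.2309, 0.0189]
tcp_rot: [0.001, 1.568, 0.001]
wrist_force: [0.1, 0.1, -0.8]
width: 0.604
```

Emit:
carry_out --offset '[[0,0,0],[0,0,0],[0,0,0],[0,0,0],[0,0,0]]' --delta_rot '[[0,0,0],[0,0,0],[0,0,0],[0,0,0],[0,0,0]]' --fingers -1

```text
time: 16.58
tool_pos: [0.5525, 0.2306, 0.0182]
tcp_rot: [0.0, 1.57, 0.0]
wrist_force: [-1.1, -0.6, 5.8]
width: 0.365
```

Emit:
carry_out --offset '[[-4,0,0],[-4,0,0],[-4,0,0],[-4,0,0],[-3.9,0,0]]' --delta_rot '[[0,0,0],[0,0,0],[0,0,0],[0,0,0],[0,0,0]]'

```text
time: 17.0
tool_pos: [0.5513, 0.2302, 0.2178]
tcp_rot: [-0.0, 1.571, -0.0]
wrist_force: [0.4, 0.8, -0.1]
width: 0.364
```

Emit:
carry_out --offset '[[0,-3.55,0.38],[0,-3.55,0.38],[0,-3.55,0.38],[0,-3.55,0.38],[0,-3.55,0.38]]' --delta_rot '[[0,0,0],[0,0,0],[0,0,0],[0,0,0],[0,0,0]]'

```text
time: 17.42
tool_pos: [0.5705, 0.0515, 0.216]
tcp_rot: [-0.001, 1.571, 0.0]
wrist_force: [0.1, -0.1, -0.9]
width: 0.362
```

Emit:
carry_out --offset '[[0,-3.55,0.38],[0,-3.55,0.38],[0,0,0],[0,0,0],[0,0,0]]' --delta_rot '[[0,0,0],[0,0,0],[0,0,0],[0,0,0],[0,0,0]]'

```text
time: 17.83
tool_pos: [0.5781, -0.018, 0.2157]
tcp_rot: [0.001, 1.572, -0.0]
wrist_force: [0.2, 0.6, -0.1]
width: 0.363
```

Emit:
carry_out --offset '[[0,0,0],[0,0,0],[0,0,0],[0,0,0],[0,0,0]]' --delta_rot '[[0,0,0],[0,0,0],[0,0,0],[0,0,0],[0,0,0]]'

```text
time: 18.25
tool_pos: [0.5785, -0.0173, 0.2163]
tcp_rot: [-0.001, 1.571, 0.001]
wrist_force: [-1.2, -0.1, 0.8]
width: 0.359
```

```bash
python3 - <<'E'
from h import *
s=read_state();print(s['tool_pos'],s['wrist_force'],s['width'])
f=grab('wrist','w10')[0];_,P=cloud('w10')
m=(P[...,2]>.225)&(P[...,2]<.246)&(abs(P[...,0]-.578)<.013)
ys,xs=np.where(m);print(P[m].min(0),P[m].max(0),ys.min(),ys.max())
for a in range(225,300,5): print(a,P[a,258].round(4))
g=grab('side','s10')[0][110:225,180:330]
A=np.hstack([cv2.resize(f[100:330,130:390],(400,345)),cv2.resize(g,(400,345))]);cv2.imwrite('pics/w10c.png',A[:,:,::-1])
E
```

```text
[ 0.57849343 -0.01734238  0.21631363] [-1.15501915 -0.10172031  0.77042002] 0.358537446308202
[ 0.56503929 -0.0338671   0.2250117 ] [ 0.59099877 -0.00178676  0.2398256 ] 219 284
225 [ 0.5787 -0.0022  0.2322]
230 [ 0.5787 -0.0028  0.2371]
235 [ 0.5787 -0.0047  0.2386]
240 [ 0.5788 -0.0637  0.1301]
245 [ 0.5787 -0.03    0.202 ]
250 [ 0.5787 -0.0306  0.2075]
255 [ 0.5787 -0.031   0.2127]
260 [ 0.5787 -0.0304  0.2195]
265 [ 0.5787 -0.0303  0.225 ]
270 [ 0.5787 -0.0299  0.2304]
275 [ 0.5787 -0.0305  0.2342]
280 [ 0.5787 -0.0311  0.2377]
285 [ 5.790e-01 -2.087e-01  3.000e-04]
290 [ 5.790e-01 -2.183e-01 -4.000e-04]
295 [ 5.790e-01 -2.273e-01  1.000e-04]
```

View pics/w10c.png

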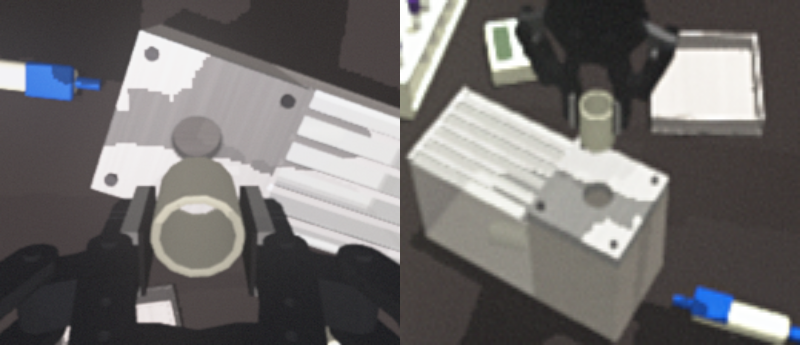

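The large sleeve is held over the bore (left panel rim at (198,235)), centred at (.5785,-.0178). The box contents are seen at (508,232). Lowering it gently onto the mouth.

Emit:
carry_out --offset '[[1.5,0,0],[1.5,0,0],[1.5,0,0],[1.2,0,0],[0.5,0,0]]' --delta_rot '[[0,0,0],[0,0,0],[0,0,0],[0,0,0],[0,0,0]]'

```text
time: 18.77
tool_pos: [0.5772, -0.0179, 0.152]
tcp_rot: [0.0, 1.574, 0.0]
wrist_force: [-0.7, -0.5, -0.9]
width: 0.364
```

Emit:
carry_out --offset '[[0,0,0],[0,0,0],[0.2,0,0],[0.2,0,0],[0,0,0]]' --delta_rot '[[0,0,0],[0,0,0],[0,0,0],[0,0,0],[0,0,0]]'

```text
time: 19.18
tool_pos: [0.5788, -0.0181, 0.1507]
tcp_rot: [-0.0, 1.57, -0.0]
wrist_force: [0.1, 0.9, -0.2]
width: 0.361
```

Emit:
carry_out --offset '[[0.1,0,0],[0,0,0],[0,0,0],[0,0,0],[0,0,0]]' --delta_rot '[[0,0,0],[0,0,0],[0,0,0],[0,0,0],[0,0,0]]'

```text
time: 19.6
tool_pos: [0.5786, -0.0181, 0.1494]
tcp_rot: [-0.0, 1.571, 0.0]
wrist_force: [-0.3, 1.1, -0.5]
width: 0.362
```

Emit:
carry_out --offset '[[0.1,0,0],[0,0,0],[0,0,0],[0,0,0],[0,0,0]]' --delta_rot '[[0,0,0],[0,0,0],[0,0,0],[0,0,0],[0,0,0]]'

```text
time: 20.02
tool_pos: [0.5785, -0.0181, 0.1483]
tcp_rot: [-0.0, 1.571, 0.0]
wrist_force: [0.2, 1.6, 0.2]
width: 0.367
```

Emit:
carry_out --offset '[[0.07,0,0],[0,0,0],[0,0,0],[0,0,0],[0,0,0]]' --delta_rot '[[0,0,0],[0,0,0],[0,0,0],[0,0,0],[0,0,0]]'

```text
time: 20.43
tool_pos: [0.5786, -0.0181, 0.1481]
tcp_rot: [0.0, 1.571, 0.0]
wrist_force: [-2.0, 1.1, 5.7]
width: 0.363
```

Contact at about 6 N with the foot at plate level. Holding it there.

Emit:
carry_out --offset '[[0,0,0],[0,0,0],[0,0,0],[0,0,0],[0,0,0]]' --delta_rot '[[0,0,0],[0,0,0],[0,0,0],[0,0,0],[0,0,0]]'

```text
time: 20.85
tool_pos: [0.5786, -0.018, 0.1481]
tcp_rot: [0.0, 1.571, 0.0]
wrist_force: [-2.6, 0.2, 5.4]
width: 0.366
```

Emit:
carry_out --offset '[[0,0,0],[0,0,0],[0,0,0],[0,0,0],[0,0,0]]' --delta_rot '[[0,0,0],[0,0,0],[0,0,0],[0,0,0],[0,0,0]]'

```text
time: 21.27
tool_pos: [0.5786, -0.018, 0.1481]
tcp_rot: [0.0, 1.571, 0.0]
wrist_force: [-2.2, 0.6, 5.3]
width: 0.361
```

Emit:
carry_out --offset '[[0,0,0],[0,0,0],[0,0,0],[0,0,0],[0,0,0]]' --delta_rot '[[0,0,0],[0,0,0],[0,0,0],[0,0,0],[0,0,0]]'

```text
time: 21.68
tool_pos: [0.5786, -0.018, 0.1481]
tcp_rot: [0.0, 1.571, 0.0]
wrist_force: [-2.2, 0.3, 4.7]
width: 0.362
```

Emit:
carry_out --offset '[[0,0,0],[0,0,0],[0,0,0],[0,0,0],[0,0,0]]' --delta_rot '[[0,0,0],[0,0,0],[0,0,0],[0,0,0],[0,0,0]]'

```text
time: 22.1
tool_pos: [0.5786, -0.018, 0.1481]
tcp_rot: [0.0, 1.571, 0.0]
wrist_force: [-2.3, 1.4, 6.5]
width: 0.363
```

Emit:
carry_out --offset '[[0,0,0],[0,0,0],[0,0,0],[0,0,0],[0,0,0]]' --delta_rot '[[0,0,0],[0,0,0],[0,0,0],[0,0,0],[0,0,0]]'

```text
time: 22.52
tool_pos: [0.5785, -0.018, 0.1481]
tcp_rot: [0.0, 1.571, 0.0]
wrist_force: [-1.4, 1.0, 5.3]
width: 0.361
```

```bash
python3 - <<'E'
from h import *
s=read_state();print(s['tool_pos'],s['wrist_force'],s['width'])
grab('wrist','w11');_,P=cloud('w11')
for a in range(225,290,5): print(a,P[a,258].round(4))
grab('scene','c11')
# box contents: z heights within box region per side picture
for t in('side0','s4','s8','s10'):
    f=np.load(f'pics/{t}.npz');g=cv2.cvtColor(f['im'],cv2.COLOR_RGB2GRAY)[180:194,211:232:2];print(t);print(g[::2])
E
```

```text
[ 0.5785353  -0.01804438  0.14809443] [-1.43250413  0.98478767  5.27342749] 0.3613615633210046
225 [ 0.5787 -0.0033  0.1633]
230 [ 0.5787 -0.0029  0.17  ]
235 [ 0.5787 -0.0057  0.1698]
240 [ 0.5788 -0.0323  0.1238]
245 [ 0.5788 -0.0311  0.1331]
250 [ 0.5788 -0.0309  0.1399]
255 [ 0.5788 -0.031   0.1458]
260 [ 0.5788 -0.0306  0.1521]
265 [ 0.5788 -0.0311  0.1565]
270 [ 0.5788 -0.0302  0.1629]
275 [ 0.5788 -0.0313  0.1658]
280 [ 0.5788 -0.0312  0.1703]
285 [ 0.5788 -0.0633  0.1308]
side0
[[144 146 140 152 201 245 247 248 162 158 156]
 [146 142 146 145 142 149 201 192 133 107 135]
 [141 145 140 142 141 142 138 150 148 113 110]
 [143 144 141 142 145 146 145 143 141 122 123]
 [144 143 142 143 145 144 142 144 139 124 124]
 [147 147 140 143 143 145 145 144 145 123 122]
 [144 145 145 143 142 147 140 147 145 121 127]]
s4
[[141 141 138 145 198 241 245 245 156 158 153]
 [144 144 140 137 138 145 200 191 131 105 132]
 [138 143 143 156 147 143 139 147 146 114 111]
 [138 141 143 154 154 153 150 147 138 121 119]
 [142 139 136 142 146 149 150 152 144 119 122]
 [141 139 138 135 137 140 144 150 146 121 121]
 [138 140 141 137 136 134 132 140 140 121 123]]
s8
[[140 140 136 146 198 242 246 246 158 157 156]
 [142 142 142 140 139 146 198 188 128 105 135]
 [142 145 154 151 150 143 137 149 148 113 109]
 [140 147 151 153 155 156 153 153 133 119 122]
 [141 139 142 148 149 152 149 153 138 120 118]
 [140 130 133 138 142 143 146 148 143 120 120]
 [141 140 144 138 131 133 132 133 141 125 118]]
s10
[[142 140 140 145 198 242 245 247 158 154 155]
 [143 145 142 140 137 145 199 188 123 103 127]
 [140 142 148 151 152 145 140 146 147 112 107]
 [141 146 152 154 153 155 150 151 133 121 117]
 [140 139 145 146 147 149 152 152 138 120 121]
 [141 133 134 137 140 142 145 147 145 118 118]
 [138 141 139 137 130 134 131 137 143 124 121]]
```

The sleeve held at the mouth for 2 s and did not enter (top z .170, foot .130). Pixels in the box also changed between the two drops. Now to the tray.

Emit:
carry_out --offset '[[-1,0,0],[-2,0,0],[-2,0,0],[-1.8,0,0],[0,0,0]]' --delta_rot '[[0,0,0],[0,0,0],[0,0,0],[0,0,0],[0,0,0]]'

```text
time: 23.03
tool_pos: [0.5814, -0.0184, 0.2203]
tcp_rot: [-0.001, 1.563, -0.001]
wrist_force: [0.6, 0.0, -1.0]
width: 0.365
```

Emit:
carry_out --offset '[[0,-3.4,-1],[0,-3.4,-1],[0,-3.4,-1],[0,-3.4,-1],[0,-3.4,-1]]' --delta_rot '[[0,0,0],[0,0,0],[0,0,0],[0,0,0],[0,0,0]]'

```text
time: 23.45
tool_pos: [0.5274, -0.1893, 0.2144]
tcp_rot: [-0.0, 1.572, 0.001]
wrist_force: [0.4, 0.6, -0.6]
width: 0.364
```

Emit:
carry_out --offset '[[0,-3.4,-1],[0,-3.4,-1],[0,-3.4,-1],[0,0,0],[0,0,0]]' --delta_rot '[[0,0,0],[0,0,0],[0,0,0],[0,0,0],[0,0,0]]'

```text
time: 23.87
tool_pos: [0.4974, -0.2916, 0.2143]
tcp_rot: [0.004, 1.572, -0.002]
wrist_force: [0.5, 0.7, -0.2]
width: 0.366
```

Emit:
carry_out --offset '[[2,0,0],[2,0,0],[2,0,0],[1,0,0],[0,0,0]]' --delta_rot '[[0,0,0],[0,0,0],[0,0,0],[0,0,0],[0,0,0]]'

```text
time: 24.28
tool_pos: [0.4966, -0.2875, 0.1418]
tcp_rot: [0.002, 1.576, 0.004]
wrist_force: [0.3, -0.3, -0.3]
width: 0.362
```

```bash
python3 - <<'E'
from h import *
s=read_state();print(s['tool_pos'],s['wrist_force'],s['width'])
f=grab('wrist','w12')[0];_,P=cloud('w12')
m=(P[...,2]>.015)&(P[...,2]<.03)&(abs(P[...,0]-.5)<.1)&(abs(P[...,1]+.29)<.1);G=P[m]
print(len(G),cv2.minAreaRect(G[:,:2].astype(np.float32)))
m=(P[...,2]>-.002)&(P[...,2]<.012)&(abs(P[...,0]-.5)<.04)&(P[...,1]>-.28)&(P[...,1]<-.25);print('floor',np.median(P[m][:,2]),m.sum())
for a in range(225,290,10): print(a,P[a,258].round(4))
for t in('side0','scene0'):
    _,Q=cloud(t);m=(Q[...,2]>.06)&(Q[...,2]<.14)&(Q[...,1]<-.3)&(Q[...,0]>.4)&(Q[...,0]<.8)&(Q[...,1]>-.6);B=Q[m];print('bottle',len(B),np.median(B,0))
E
```

```text
[ 0.49658914 -0.28753778  0.1417934 ] [ 0.29849749 -0.28721342 -0.33077223] 0.3615154518936417
2124 ((0.49934569001197815, -0.2905312776565552), (0.1302407830953598, 0.12984375655651093), 8.917323112487793)
floor 0.004303641963928129 2127
225 [ 0.4969 -0.2724  0.1579]
235 [ 0.4969 -0.2752  0.1636]
245 [ 0.4967 -0.3008  0.1263]
255 [ 0.4968 -0.3     0.1402]
265 [ 0.4969 -0.3006  0.1502]
275 [ 0.4969 -0.3004  0.1602]
285 [ 0.4962 -0.423   0.0006]
bottle 347 [ 0.65867773 -0.42703361  0.09199398]
bottle 444 [ 0.67771276 -0.42917168  0.09056765]
```

Emit:
carry_out --offset '[[2.5,0,0],[2.8,0,0],[2.8,0,0],[2.3,0,0],[1.0,0,0]]' --delta_rot '[[0,0,0],[0,0,0],[0,0,0],[0,0,0],[0,0,0]]'

```text
time: 24.75
tool_pos: [0.4976, -0.289, 0.0296]
tcp_rot: [0.001, 1.573, 0.002]
wrist_force: [-0.3, 0.5, -0.4]
width: 0.363
```

Emit:
carry_out --offset '[[0,0,0],[0,0,0],[0.2,0,0],[0.2,0,0],[0.1,0,0]]' --delta_rot '[[0,0,0],[0,0,0],[0,0,0],[0,0,0],[0,0,0]]'

```text
time: 25.17
tool_pos: [0.4997, -0.2908, 0.0282]
tcp_rot: [-0.001, 1.568, -0.001]
wrist_force: [-0.7, 0.3, -0.6]
width: 0.367
```

Emit:
carry_out --offset '[[0.1,0,0],[0.1,0,0],[0,0,0],[0,0,0],[0,0,0]]' --delta_rot '[[0,0,0],[0,0,0],[0,0,0],[0,0,0],[0,0,0]]'

```text
time: 25.58
tool_pos: [0.4985, -0.2901, 0.0246]
tcp_rot: [-0.0, 1.571, -0.0]
wrist_force: [-0.1, 0.9, 0.0]
width: 0.361
```

Emit:
carry_out --offset '[[0.1,0,0],[0.05,0,0],[0,0,0],[0,0,0],[0,0,0]]' --delta_rot '[[0,0,0],[0,0,0],[0,0,0],[0,0,0],[0,0,0]]'

```text
time: 26.0
tool_pos: [0.4985, -0.2901, 0.0231]
tcp_rot: [-0.0, 1.571, 0.0]
wrist_force: [0.9, 0.8, -0.1]
width: 0.362
```

Emit:
carry_out --offset '[[0.05,0,0],[0,0,0],[0,0,0],[0,0,0],[0,0,0]]' --delta_rot '[[0,0,0],[0,0,0],[0,0,0],[0,0,0],[0,0,0]]'

```text
time: 26.42
tool_pos: [0.4985, -0.2901, 0.0226]
tcp_rot: [0.0, 1.571, -0.0]
wrist_force: [-0.6, -0.3, -0.8]
width: 0.36
```

Emit:
carry_out --offset '[[0.05,0,0],[0,0,0],[0,0,0],[0,0,0],[0,0,0]]' --delta_rot '[[0,0,0],[0,0,0],[0,0,0],[0,0,0],[0,0,0]]'

```text
time: 26.83
tool_pos: [0.4986, -0.2902, 0.0222]
tcp_rot: [-0.0, 1.571, -0.0]
wrist_force: [-1.1, -0.2, 1.4]
width: 0.361
```

Emit:
carry_out --offset '[[0.05,0,0],[0,0,0],[0,0,0],[0,0,0],[0,0,0]]' --delta_rot '[[0,0,0],[0,0,0],[0,0,0],[0,0,0],[0,0,0]]'

```text
time: 27.25
tool_pos: [0.4986, -0.2902, 0.0222]
tcp_rot: [-0.0, 1.571, -0.0]
wrist_force: [-1.3, 1.2, 5.0]
width: 0.361
```

On the tray floor. Releasing and lifting clear.

Emit:
carry_out --offset '[[0,0,0],[0,0,0],[0,0,0],[0,0,0],[0,0,0]]' --delta_rot '[[0,0,0],[0,0,0],[0,0,0],[0,0,0],[0,0,0]]' --fingers 0.2

```text
time: 27.67
tool_pos: [0.4984, -0.29, 0.0214]
tcp_rot: [0.0, 1.571, 0.0]
wrist_force: [-0.7, -0.2, 0.4]
width: 0.6
```

Emit:
carry_out --offset '[[-0.5,0,0],[-1.5,0,0],[-2.5,0,0],[-3,0,0],[-3,0,0]]' --delta_rot '[[0,0,0],[0,0,0],[0,0,0],[0,0,0],[0,0,0]]'

```text
time: 28.08
tool_pos: [0.4978, -0.2897, 0.1272]
tcp_rot: [0.001, 1.572, 0.001]
wrist_force: [0.9, -1.9, 0.0]
width: 0.599
```

Emit:
carry_out --offset '[[-3,0,0],[-3,0,0],[-3,0,0],[0,0,0],[0,0,0]]' --delta_rot '[[0,0,0],[0,0,0],[0,0,0],[0,0,0],[0,0,0]]'

```text
time: 28.5
tool_pos: [0.5, -0.2911, 0.2199]
tcp_rot: [-0.003, 1.566, -0.003]
wrist_force: [0.1, -0.9, -0.9]
width: 0.602
```

Emit:
carry_out --offset '[[0,0,0],[0,0,0],[0,0,0],[0,0,0],[0,0,0]]' --delta_rot '[[0,0,0],[0,0,0],[0,0,0],[0,0,0],[0,0,0]]'

```text
time: 28.92
tool_pos: [0.4979, -0.2898, 0.2153]
tcp_rot: [0.001, 1.573, 0.001]
wrist_force: [-0.2, 0.5, -0.9]
width: 0.6
```

```bash
python3 - <<'E'
from h import *
s=read_state();print(s['time'],s['tool_pos'],s['wrist_force'],s['width'])
f=grab('wrist','w13')[0];rings('w13',.036,.052)
g=grab('side','s13')[0];c=grab('scene','c13')[0]
row1=np.hstack([cv2.resize(f,(400,300)),cv2.resize(g,(400,300))])
row2=np.hstack([cv2.resize(g[150:225,180:280],(400,300),interpolation=cv2.INTER_CUBIC),cv2.resize(c[170:260,180:300],(400,300),interpolation=cv2.INTER_CUBIC)])
cv2.imwrite('pics/fin.png',np.vstack([row1,row2])[:,:,::-1])
E
```

```text
28.9167 [ 0.49794058 -0.28975823  0.21528189] [-0.17429642  0.5039054  -0.89854526] 0.5999896051317402
w13 [475.   9.] 488 z 0.0438 cen [ 0.7152 -0.1192] dia 0.059
w13 [259. 172.] 267 z 0.0439 cen [ 0.4994 -0.291 ] dia 0.0318
w13 [377. 264.] 266 z 0.0442 cen [ 0.6599 -0.423 ] dia 0.0501
```

View pics/fin.png

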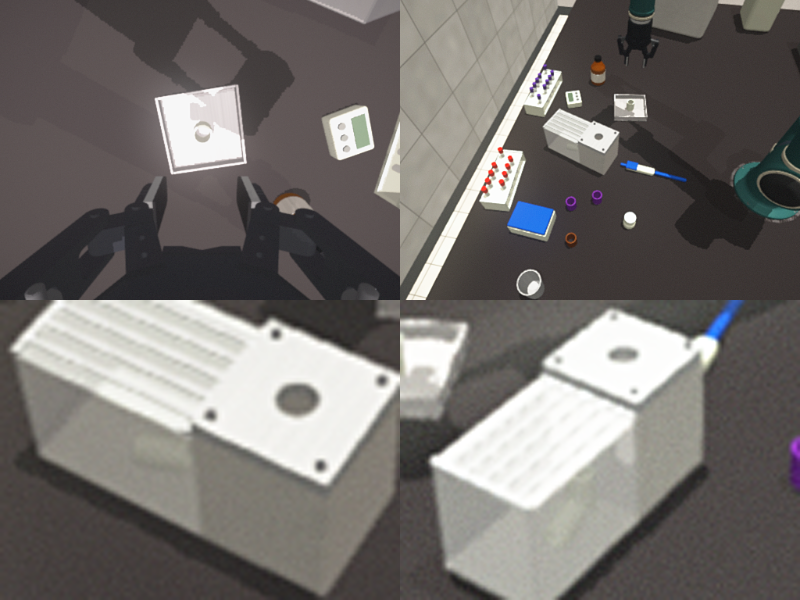

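The large sleeve stands upright mid-tray at panel (203,131) with its top at z .044. The box shows sleeves in both views, side crop (163,450) and scene crop (555,520)/(582,480). One numeric check that both lie past the 50 mm wall.

```bash
python3 - <<'E'
from h import *
B=np.array([.5787,-.0178]);a=np.radians(-19.4);e=np.array([np.cos(a),np.sin(a)]);n=np.array([-e[1],e[0]])
for t,r,(y0,y1,x0,x1) in(('c13','c11',(205,250,185,275)),('s13','s4',(175,205,185,235)),('s13','side0',(175,205,185,235)),('c13','scene0',(205,250,185,275))):
    A=[cv2.GaussianBlur(cv2.cvtColor(np.load(f'pics/{q}.npz')['im'],cv2.COLOR_RGB2GRAY),(3,3),0).astype(int) for q in(t,r)]
    b=np.load(f'pics/{t}.npz')['im'].astype(int); yel=b[...,0]-b[...,2]
    d=(A[0]-A[1]);print(t,r)
    _,l,st,c=cv2.connectedComponentsWithStats((abs(d[y0:y1,x0:x1])>6).astype(np.uint8))
    for i in range(1,len(st)):
        if st[i,4]<12: continue
        u,v=c[i]+[x0,y0];w=ray(t,u,v,.018)[:2]-B;print(st[i],(w@e).round(3),(w@n).round(3))
    m=yel[y0:y1,x0:x1]; print('yellowish',np.percentile(m,[50,95,99]))
    _,l,st,c=cv2.connectedComponentsWithStats((m>np.median(m)+6).astype(np.uint8))
    for i in range(1,len(st)):
        if st[i,4]<12: continue
        u,v=c[i]+[x0,y0];w=ray(t,u,v,.018)[:2]-B;print(' Y',st[i],(w@e).round(3),(w@n).round(3))
E
```

```text
c13 c11
[  0   0  15  20 180] 0.088 -0.154
[47  0  6  4 13] -0.013 -0.061
[54  0  7  5 17] -0.024 -0.041
[85  0  5 12 49] -0.064 0.051
[60  3  6 12 54] -0.007 -0.004
[ 63  25  27  20 383] 0.067 0.107
yellowish [ 6. 13. 15.]
 Y [78  0  7  4 13] -0.071 0.02
 Y [82  2  4 10 15] -0.051 0.045
 Y [66  4  5 10 14] -0.018 0.008
 Y [72  9  9 15 31] -0.0 0.053
 Y [66 14  6  7 15] 0.014 0.036
 Y [47 16  5  7 14] 0.053 -0.008
 Y [38 24 11 15 51] 0.109 0.014
s13 s4
[ 32   0  18  10 103] 0.105 -0.03
[29  9  3  5 12] 0.124 0.013
yellowish [11. 14. 16.]
s13 side0
[38  0 12  9 81] 0.101 -0.03
[29  9 13  6 46] 0.111 0.007
[28 15 10  3 16] 0.107 0.024
[  0  20  26  10 160] 0.146 0.086
yellowish [11. 14. 16.]
c13 scene0
[  0   0  15  19 170] 0.087 -0.155
[ 78   0  12  32 196] -0.012 0.079
[47 16  6  4 12] 0.051 -0.01
[41 26  7 12 39] 0.106 0.012
[ 58  32  20  13 146] 0.092 0.092
yellowish [ 6. 13. 15.]
 Y [78  0  7  4 13] -0.071 0.02
 Y [82  2  4 10 15] -0.051 0.045
 Y [66  4  5 10 14] -0.018 0.008
 Y [72  9  9 15 31] -0.0 0.053
 Y [66 14  6  7 15] 0.014 0.036
 Y [47 16  5  7 14] 0.053 -0.008
 Y [38 24 11 15 51] 0.109 0.014
```

```bash
python3 - <<'E'
from h import *
B=np.array([.5787,-.0178]);a=np.radians(-19.4);e=np.array([np.cos(a),np.sin(a)]);n=np.array([-e[1],e[0]])
for t in('w2','w6','w4','w8'):
    im,P=cloud(t);m=(P[...,2]<.125)&(P[...,2]>-.01)
    w=P[...,:2]-B; near=m&(np.hypot(w[...,0],w[...,1])<.03)
    Q=P[near];g=im[near].mean()
    print(t,near.sum(),'z',np.percentile(Q[:,2],[0,10,50,90]).round(4),g)
    for z in np.arange(0,.13,.02):
        k=(Q[:,2]>=z)&(Q[:,2]<z+.02)
        if k.sum()>3: W=Q[k][:,:2]-B;print('   z%.2f'%z,k.sum(),(W@e).mean().round(4),(W@n).mean().round(4))
np.set_printoptions(linewidth=250)
for t in('scene0','c13'):
    f=np.load(f'pics/{t}.npz');print(t);print(f['im'][216:250:2,216:256:2].mean(-1).astype(int))
im,P=cloud('c13');W=P[...,:2]-B;print((W@e)[218:250:4,220:248:4].round(3));print(P[218:250:4,220:248:4,2].round(3))
E
```

```text
w2 487 z [0.0281 0.0374 0.0527 0.1215] 130.00205338809036
   z0.02 77 0.0169 -0.017
   z0.04 265 0.0023 -0.0183
   z0.06 33 -0.0089 -0.0194
   z0.10 46 0.0033 -0.0105
   z0.12 66 0.0041 -0.0106
w6 491 z [0.0281 0.0375 0.053  0.1209] 129.99932111337407
   z0.02 75 0.0172 -0.0168
   z0.04 273 0.0024 -0.0178
   z0.06 33 -0.0089 -0.0187
   z0.10 44 0.004 -0.0104
   z0.12 66 0.0032 -0.0098
w4 504 z [0.0283 0.0378 0.0531 0.1207] 128.4021164021164
   z0.02 77 0.0171 -0.0165
   z0.04 279 0.0023 -0.0176
   z0.06 45 -0.0091 -0.0177
   z0.10 46 0.0022 -0.01
   z0.12 57 0.0039 -0.0103
w8 516 z [0.0277 0.0368 0.0532 0.1207] 128.41214470284237
   z0.02 79 0.0172 -0.017
   z0.04 291 0.0021 -0.0175
   z0.06 39 -0.0096 -0.0176
   z0.10 48 0.0029 -0.0102
   z0.12 59 0.0039 -0.0103
scene0
[[241 240 245 244 239 251 252 250 245 253 255 238 172 170 170 193 191 174 152 152]
 [242 246 234 239 244 251 242 249 253 254 235 174 167 164 164 180 193 168 147 151]
 [246 237 235 242 245 235 248 254 253 213 173 167 165 167 163 161 170 157 148 148]
 [239 242 243 248 244 250 254 254 203 164 166 168 166 166 162 165 169 
[... 2586 characters left out ...]
0.102 0.082]
 [0.171 0.163 0.154 0.136 0.119 0.101 0.085]
 [0.185 0.169 0.152 0.135 0.123 0.103 0.084]
 [0.186 0.169 0.154 0.138 0.119   nan 0.086]
 [0.184 0.171 0.155 0.14  0.123 0.105 0.083]
 [0.187 0.172 0.156 0.14  0.12  0.105 0.085]
 [0.188 0.173 0.157 0.141 0.123 0.105 0.1  ]]
[[ 0.119  0.115  0.117  0.114  0.111  0.099  0.088]
 [ 0.116  0.118  0.116  0.109  0.099  0.088  0.073]
 [ 0.117  0.114  0.111  0.097  0.085  0.071  0.061]
 [ 0.118  0.106  0.094  0.082  0.074  0.059  0.045]
 [ 0.105  0.092  0.081  0.07   0.055    nan  0.032]
 [ 0.089  0.08   0.069  0.057  0.045  0.031  0.012]
 [ 0.077  0.066  0.054  0.042  0.026  0.015 -0.001]
 [ 0.064  0.053  0.04   0.028  0.014  0.     0.002]]
```

```bash
python3 -c "
from workcell import *
print(finish_job())"
```

```text
the job is handed in; nothing more can be done
None
```

I tried all three sleeves in the bore and handed the job in at about 29 s. One thing is less certain than the rest: I could not see exactly where the second 26 mm sleeve ended up.

- **The two 26 mm sleeves:** both went into the bore with no measurable contact force and dropped when released.
- **The 32 mm sleeve:** I held it on the bore's mouth at about 5–6 N for roughly 2 s. It did not enter: its foot stayed at 0.130 m, the height of the plate's top. I then stood it in the reject tray.

**Last checks**
- **Reject tray:** the large sleeve stands upright at (0.499, -0.291), the middle of the tray, with its rim at 0.044 m, as expected for a 40 mm sleeve on that floor.
- **Bore and ramp:** after both drops, depth readings through the bore matched those taken before the first.
- **Catch box:** one sleeve is clearly about 0.11 m along the gauge's +x. Roof bars partly hide the second, which shows only as a faint fragment. Its position came out anywhere from about 0.05 to 0.08 m along +x, depending on the height assumed, so it may be close to the box's 50 mm edge.
- **Everything else:** I touched nothing else, and in the last side picture the jar, the purple and brown look-alikes and the other bench items looked unmoved.

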